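# Open the child-safe bottle in the cellar's service drawer

## Task

The decanter-cleaning tablets are in the blue bottle kept in the drawer of the wooden caddy on the tasting table. Pull the drawer fully open by its handle, then press the bottle's white push-and-turn safety cap down and, keeping it pressed, twist it a quarter turn anticlockwise (seen from above) to free it, and lift it straight up. Finish while holding the cap still and level in the gripper, about 8 cm clear above the mouth of the bottle, which stays standing in its socket; leave the drawer open and the tin, jar, wine bottle and tealight glass undisturbed.

Things in the scene. Friction and masses are not known exactly. Their poses are not given: they have to be found in the camera images.
- caddy: fixed wooden one-drawer caddy on the table, 260 deep (x), 300 wide (y), 145 high; origin at the middle of its front lower edge. Its own -x side is the drawer front, roughly towards the robot. Position and yaw vary. In the drawer are three square sockets 22 deep, 80 apart across y, centres 63.5 behind the drawer front's inner face; fully open, they are 101.5 in front of the caddy's front edge.
- drawer (a joint): drawer travel along the caddy's own -x (m): 0 closed, 0.18 fully open; starts closed. About 3 N of friction; stays where left. Drawer floor's upper face is 22 mm above the table, its side walls reach 61 mm, its front panel (15 thick) 128 mm above the table.
- drawer_handle (a point): middle of the drawer's horizontal brass bar handle: 11 mm thick, 120 mm long along the caddy's y, its centreline 35 mm in front of the drawer front (29 mm free gap behind the bar) and 104 mm above the table (41 mm below the caddy's top). It can be pinched from above.
- bottle: loose square blue plastic bottle, 54 by 54, body 58 high, round shoulder up to 64, neck top at 84, cap top at 94; about 0.35 kg; origin at the centre of its underside, z up, sides parallel to the caddy's. It stands in one of the drawer's three sockets (about 1.5 loose all round), which keeps it from turning but not from being lifted.
- bottle_mouth (a point): centre of the bottle's mouth, on its axis, 84 mm above its underside, axes as the bottle's.
- cap: loose white round push-and-turn cap, 48 diameter, 22 high, 30 g, red bar on top along its own x; origin at the centre of its lower rim, z up. Locked: rim 72 above the bottle's underside, x parallel to the bottle's x. Pressed down 4 to 6 mm it turns anticlockwise (from above) past a tooth; at 60 to 120 degrees (best 90) it lifts straight off. Unpressed or turned clockwise it stays locked.
- cap_top (a point): centre of the cap's top face, 22 mm above the cap's rim; 94 above the bottle's underside when locked, 116 above the table.
- spring (a joint): sprung disc in the bottle's neck under the cap (m): about 0 with the cap locked and unpressed, negative as the cap is pressed, -0.006 at the hard limit, +0.003 with the cap off. Pushes back with 6 N at 0, 10 N at -0.004, 12 N at -0.006. Pulling a locked cap lifts the whole bottle.
- tin: loose bystander: square steel tin with green lid, 56 by 56 by 56 high, in another of the drawer's sockets; origin at the centre of its underside.
- jar: loose bystander: square amber jar with black lid, 54 by 54 by 56 high, in the remaining socket; origin at the centre of its underside.
- wine: loose bystander: full green wine bottle standing on the table, 76 diameter, 300 high; origin at the centre of its underside.
- tealight: loose bystander: small glass tealight cup standing on the table, 72 diameter, 60 high; origin at the centre of its underside.

How it is judged:
On the way, in this order (a step that is already met when the one before it is completed fails the run):
1. the drawer is pulled open (at least 150 mm of its 180) (value of joint drawer above 0.15 m), for 0.2 s.
2. the cap is pressed down on its bottle (at least 3 mm) (value of joint spring below -0.003 m and z of cap in the frame of bottle below 0.0695 m), for 0.05 s.
3. the cap is twisted at least 49 degrees while still on the neck (angle between the x axis of cap and the x axis of bottle, either way round above 0.85 rad and z of cap in the frame of bottle below 0.08 m and horizontal distance between cap and bottle below 0.006 m), for 0.05 s.
At the end, for the whole second after the job is handed in: The gripper holds the cap still and level (0.3 rad), touching nothing else, rim 50 to 120 mm above the bottle mouth and within 35 mm of its axis; drawer open at least 150 mm; bottle, tin and jar upright (0.12 rad) in their sockets; wine bottle and tealight within 30 mm of their start (z of cap in the frame of bottle_mouth between 0.05 and 0.12 m and horizontal distance between cap and bottle_mouth below 0.035 m and angle between cap's own z axis and vertical below 0.3 rad and linear speed of cap below 0.03 m/s and contact force between cap and the fingers above 1 N and contact force between cap and bottle below 0.1 N and value of joint drawer above 0.15 m and angle between each of bottle, tin, jar's own z axis and vertical below 0.12 rad and height (world z) of each of bottle, tin, jar below 0.03 m and distance of each of wine, tealight from where it was at the start of the episode below 0.03 m); the arm keeps its last pose, push and grip.
It fails at once if the bottle is lifted out of its socket or tipped (height (world z) of bottle above 0.045 m or angle between bottle's own z axis and vertical above 0.3 rad).
It fails at once if the tin or the jar is lifted or tipped (height (world z) of any of tin, jar above 0.045 m or angle between any of tin, jar's own z axis and vertical above 0.3 rad).
It fails at once if the wine bottle or the tealight glass is knocked about (distance of any of wine, tealight from where it was at the start of the episode above 0.04 m).
It also fails if it takes over 58 s, if anything falls off the work surface, if the arm or the gripper's body presses on something with over 40 N, if the wrist force passes 120 N, or if a joint passes its speed limit or range.

## Robot

A 7-joint arm with a two-finger parallel gripper is mounted at the origin on the work surface. World frame = base frame: x ahead of the robot, y to its left, z up, the work surface at z = 0. Lengths are in m, angles in rad, forces in N, time in s.
With the tool pointing down it reaches from about 0.4 to 0.85 m from the base axis. Payload 10.4 kg.
Tool frame: the origin (TCP) lies at the very end of the fingers, on their centre line; the grasp point (between the pads) lies 19 mm behind it; z points along the fingers, y is the line along which they close (so a half turn about z gives the same grasp; the last joint's range is limited). The gripper opens to 87 mm and grips with 3 to 60 N. Pads are 19 mm wide; open, the fingers measure 117 mm over their backs; the gripper's body (75 mm by 190 mm) begins 51 mm behind the grasp point.
Start: joints at [-0.023, 0.332, -0.065, 1.46, 0.022, 1.35, -0.088], TCP at [0.625, 0, 0.223] pointing down, gripper open.
Joint ranges: [-2.6, 2.6], [-0.5, 2.12], [-1.47, 1.34], [0.16, 2.42], [-1.27, 4.41], [0.06, 2.06], [-2.6, 2.6]. Speed limits (rad/s): [2.22, 2.22, 2.79, 2.79, 3.14, 3.14, 3.14].

## Interface

Orientations are given as a rotation vector (axis times angle).
In Python, from workcell import arm, camera gives the robot as it stands.
- The arm moves only by the tool arm_command, never from a script. Its argument "rows" is a list of rows, each a list of 3 entries, a list of its own where there are three numbers: the shift along the tool's x, y, z in mm, then the turn, a rotation vector about the tool's x, y, z in rad, then the opening, from -1 (shut) to 1 (fully open). A call has 1 to 20 rows; each row is the pose to reach, as a shift and turn from the pose commanded when the call began, along the tool's axes at that moment; what a row does not reach only later rows make up. A row lasts 1/10 s, in which the tool goes at most 50 mm and 8.59 degrees, less where a joint would pass 70% of its speed; a pose out of reach is approached as far as the arm can. A call with a gripper value outside its range is refused whole. The fingers move at their own pace and stop on an object; "newtons" is the grip in N (left out, the last holds). Time passes only in rows, so rows that repeat a pose let the fingers close. It gives the time, the measured TCP pose, the force, the opening and the grip force at its end, in the units of the state.
- arm.sense(): the state, without advancing time (a new reading comes with each control period).
- camera(name): name is "scene" or "side" or "wrist"; returns a dict with "image" (420x560x3 uint8, red, green, blue), "z_map" (420x560 float32, m along the optical axis (not along the pixel's ray), 0 where there is no reading), "intrinsics" (3x3 intrinsics, pixels), "cam_to_world" (4x4, takes a point from camera to world coordinates). Camera axes: x right, y down, z forward; pixel columns grow to the right and rows downward; lengths in m; the calibration is good to about 2 mm. A picture is of the moment at which its call begins.
- arm.job_done(): hands the job in; it is judged then, once.
The state is a dict: "clock": time; "joint_positions": joint angles; "qd": joint speeds; "joint_torque": joint torques, N m; "ee_pos": TCP position; "ee_rot": TCP orientation; "wrist_force": force on the tool from outside, world axes, zero at the start; "moment": the same for the moment, N m; "opening": opening from 0.0 (shut) to 1.0 (fully open); "grip_force": force on a finger pad.
Only numpy, scipy, OpenCV 4.12 (cv2) and the standard library are available. Lean on these libraries where they do the work, as an engineer would, in place of code of your own. Each camera call takes 0.05 s, during which the arm holds its last target. There are 200 camera calls.

## Working session

There is one attempt and no reset: what is moved stays moved. The work goes in short steps, Python scripts to look and compute and a tool call to move; the robot and the scene stay as the last step left them, time stands still between calls to the robot, and variables do not carry over. Pictures are saved under pics/ and viewed, at most 10 in all, crops included, and the job is handed in when it is done.

Besides the shell and the picture viewer there is one more tool, called after ">>>" by a JSON object that holds its "api" and its "payload". arm_command: Moves the arm, as the interface text tells. Its arguments: {"type":"object","properties":{"rows":{"type":"array","items":{"type":"array"}},"newtons":{"type":"number"}},"required":["rows"]}

```bash
ls; mkdir -p pics; cat > h.py <<'E'
import numpy as np, cv2
from workcell import arm, camera
def snap(n,f=None):
    c=camera(n)
    if f: cv2.imwrite(f'pics/{f}.png',c['image'][:,:,::-1])
    K,T,z=c['intrinsics'],c['cam_to_world'],c['z_map']
    v,u=np.mgrid[:z.shape[0],:z.shape[1]]
    P=np.stack([(u-K[0,2])/K[0,0]*z,(v-K[1,2])/K[1,1]*z,z],-1)@T[:3,:3].T+T[:3,3]
    P[z==0]=np.nan
    return c['image'],P,c
E
python3 - <<'E'
from h import *
a=[snap(n)[0] for n in ('scene','side')]
cv2.imwrite('pics/a.png',cv2.resize(np.vstack(a)[:,:,::-1],None,fx=.7,fy=.7))
s=arm.sense();print(s)
E
```

```text
pics
{'clock': 0.1, 'joint_positions': array([-0.02259642,  0.3327917 , -0.06469608,  1.46081493,  0.02160783,
        1.34989454, -0.08850597]), 'qd': array([ 8.47113243e-05, -2.47568738e-03,  4.34638295e-04, -2.08555808e-03,
        2.09862476e-03, -1.16588123e-03, -1.16215978e-03]), 'joint_torque': array([ 3.16136166e-04, -6.24538064e+01,  2.38312193e-02, -3.90717781e+01,
       -6.15657773e-02,  3.65302863e-02,  4.60620026e-05]), 'ee_pos': array([ 6.24674705e-01, -9.52415985e-06,  2.21864336e-01]), 'ee_rot': array([-2.22085923e+00, -2.22087430e+00,  1.41424565e-03]), 'wrist_force': array([-0.28849154, -0.21860048, -0.54200765]), 'moment': array([-0.03918241,  0.04891991,  0.00612813]), 'grip_force': 0.0, 'opening': 0.9981355633237597}
```

View pics/a.png

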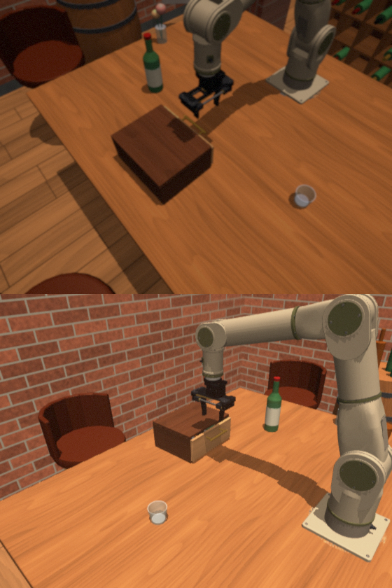

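The scene view shows the caddy at about (230,215) full-size pixels with the handle partly under the gripper. The wine bottle is at (215,95) and the tealight at (435,280). Next I'll measure the caddy's top plane and the handle.

```bash
python3 - <<'E'
from h import *
for n in ('scene','side'):
    im,P,c=snap(n)
    m=(abs(P[...,2]-.145)<.004)&(P[...,0]>.45)&(P[...,0]<1.2)&(abs(P[...,1])<.45)
    m=cv2.morphologyEx(m.astype(np.uint8),cv2.MORPH_OPEN,np.ones((5,5)))
    k,l,st,ce=cv2.connectedComponentsWithStats(m)
    i=1+np.argmax(st[1:,4]); q=P[l==i]
    r=cv2.minAreaRect((q[:,:2]*1000).astype(np.float32)); print(n,st[i],r,cv2.boxPoints(r).tolist(),np.median(q[:,2]))
    z=P[...,2]; hsv=cv2.cvtColor(im,cv2.COLOR_RGB2HSV)
    h=(abs(z-.104)<.009)&(P[...,0]>.4)&(P[...,0]<.9)&(abs(P[...,1])<.3)&(hsv[...,2]>90)&(hsv[...,1]>90)
    h=h&(hsv[...,0]>14)
    q=P[h]; 
    if len(q)>5: print('h',len(q),q.min(0),q.max(0),np.median(q,0))
for n in ['wrist']:
    im,P,c=snap(n,'w0'); print(c['cam_to_world'])
E
```

```text
scene [ 160  153  140  112 8103] ((804.8759765625, -50.88713073730469), (246.16981506347656, 301.36712646484375), 1.8196179866790771) [[677.0684814453125, 95.8121337890625], [686.6378173828125, -205.40301513671875], [932.6834716796875, -197.58639526367188], [923.1141357421875, 103.62875366210938]] 0.14531488574087337
h 116 [ 0.62931686 -0.1194006   0.10319188] [0.65558966 0.00397881 0.11266342] [ 0.63471544 -0.07393205  0.10912743]
side [ 229  158   82   44 1828] ((802.268310546875, -52.98712158203125), (244.50025939941406, 303.0554504394531), 0.8835046887397766) [[677.6962280273438, 96.6375503540039], [682.3692016601562, -206.38185119628906], [926.8403930664062, -202.61178588867188], [922.1674194335938, 100.40760803222656]] 0.14358394731013274
h 145 [ 0.62412013 -0.19861291  0.09530938] [0.71435456 0.07504379 0.11225477] [ 0.63256547 -0.05447718  0.10553791]
[[ 9.99996919e-01  2.54826698e-04 -2.46906843e-03  6.24527088e-01]
 [-4.36758097e-04 -9.61132404e-01 -2.76087507e-01  7.62836640e-02]
 [-2.44345615e-03  2.76087735e-01 -9.61129332e-01  3.83739126e-01]
 [ 0.00000000e+00  0.00000000e+00  0.00000000e+00  1.00000000e+00]]
```

View pics/w0.png

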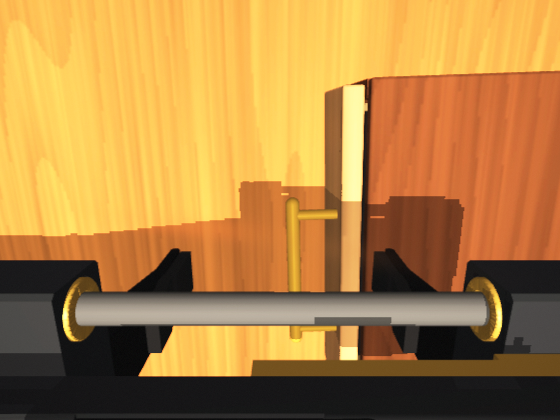

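The wrist view shows the brass bar from about (292,200) to (297,335), nearly parallel to the caddy front. Next I'll measure it by casting rays onto the bar's plane.

```bash
cat >> h.py <<'E'
def ray(c,u,v,z):
    K,T=c['intrinsics'],c['cam_to_world']
    d=T[:3,:3]@np.array([(u-K[0,2])/K[0,0],(v-K[1,2])/K[1,1],1]); return T[:3,3]+d*(z-T[2,3])/d[2]
E
python3 - <<'E'
from h import *
im,P,c=snap('wrist')
m=(abs(P[...,2]-.104)<.012); m[:190]=0;m[345:]=0;m[:,:270]=0;m[:,310:]=0
for a,b in ((200,285),(328,340)):
  for v in range(a,b,12 if b-a>20 else 4):
    u=np.flatnonzero(m[v]); 
    if len(u): print(v,u.min(),u.max(),ray(c,(u.min()+u.max())/2,v,.107).round(4),np.nanmax(P[v,u,2]).round(4))
v=np.flatnonzero(m.any(1));print(v.min(),v.max())
for v in (110,180,240): 
    r=P[v,320:420]; print(v,[(320+i*4,r[i*4].round(3).tolist()) for i in range(0,18)])
E
```

```text
200 286 297 [0.6313 0.0062 0.107 ] 0.1073
212 285 309 [ 0.6357 -0.0035  0.107 ] 0.1096
224 286 298 [ 0.6319 -0.0134  0.107 ] 0.1096
236 286 299 [ 0.6323 -0.0235  0.107 ] 0.1092
248 286 299 [ 0.6324 -0.0338  0.107 ] 0.1091
260 287 299 [ 0.6329 -0.0443  0.107 ] 0.1096
272 287 299 [ 0.633 -0.055  0.107] 0.1095
284 288 300 [ 0.6339 -0.0659  0.107 ] 0.1096
328 289 309 [ 0.6386 -0.1078  0.107 ] 0.1096
332 289 301 [ 0.6352 -0.1118  0.107 ] 0.1093
336 289 301 [ 0.6352 -0.1158  0.107 ] 0.1095
197 341
110 [(320, [0.662, 0.073, -0.001]), (324, [0.664, 0.073, 0.021]), (328, [0.664, 0.073, 0.052]), (332, [0.664, 0.073, 0.079]), (336, [0.664, 0.074, 0.101]), (340, [0.664, 0.074, 0.119]), (344, [0.666, 0.074, 0.127]), (348, [0.669, 0.074, 0.126]), (352, [0.671, 0.074, 0.127]), (356, [0.674, 0.074, 0.128]), (360, [0.677, 0.074, 0.127]), (364, [0.702, 0.073, 0.022]), (368, [0.679, 0.074, 0.141]), (372, [0.68, 0.074, 0.145]), (376, [0.683, 0.074, 0.144]), (380, [0.685, 0.074, 0.145]), (384, [0.688, 0.074, 0.144]), (388, [0.691, 0.074, 0.145])]
180 [(320, [0.664, 0.001, -0.0]), (324, [0.666, 0.005, 0.0
[... 332 characters left out ...]
), (372, [0.684, 0.029, 0.144]), (376, [0.686, 0.03, 0.145]), (380, [0.689, 0.03, 0.146]), (384, [0.692, 0.029, 0.144]), (388, [0.694, 0.03, 0.146])]
240 [(320, [0.666, -0.067, -0.001]), (324, [0.668, -0.06, 0.018]), (328, [0.668, -0.047, 0.053]), (332, [0.668, -0.036, 0.082]), (336, [nan, nan, nan]), (340, [0.667, -0.02, 0.126]), (344, [0.67, -0.02, 0.127]), (348, [0.673, -0.02, 0.127]), (352, [0.676, -0.019, 0.128]), (356, [0.679, -0.019, 0.127]), (360, [0.701, -0.052, 0.041]), (364, [0.682, -0.015, 0.14]), (368, [0.684, -0.013, 0.144]), (372, [0.686, -0.013, 0.145]), (376, [0.689, -0.013, 0.144]), (380, [0.692, -0.013, 0.145]), (384, [0.695, -0.013, 0.145]), (388, [0.698, -0.013, 0.144])]
```

>>> {"api": "arm_command", "payload": {"rows": [[[-20, 3, 20], [0, 0, -0.01], -0.4], [[-40, 6, 40], [0, 0, -0.02], -0.4], [[-55, 8.5, 50], [0, 0, -0.033], -0.4], [[-55, 8.5, 50], [0, 0, -0.033], -0.4], [[-55, 8.5, 50], [0, 0, -0.033], -0.4], [[-55, 8.5, 50], [0, 0, -0.033], -0.4], [[-55, 8.5, 50], [0, 0, -0.033], -0.4]], "newtons": 30}}

```text
clock: 1.0
ee_pos: [0.6339, -0.0537, 0.1735]
ee_rot: [2.182, 2.259, 0.002]
wrist_force: [-0.2, 0.2, 0.3]
opening: 0.447
grip_force: 0.0
```

>>> {"api": "arm_command", "payload": {"rows": [[[0, 0, 0], [0, 0, 0], -0.4], [[0, 0, 0], [0, 0, 0], -0.4], [[0, 0, 0], [0, 0, 0], -0.4], [[0, 0, 0], [0, 0, 0], -0.4]]}}

```text
clock: 1.4
ee_pos: [0.6335, -0.0549, 0.1726]
ee_rot: [2.184, 2.258, 0.0]
wrist_force: [0.8, 0.3, 0.5]
opening: 0.305
grip_force: 0.0
```

```bash
python3 - <<'E'
from h import *
snap('wrist','w1'); s=arm.sense(); print(s['ee_pos'],s['opening'])
E
```

```text
[ 0.63351541 -0.05497469  0.17257459] 0.3013478999831254
```

View pics/w1.png

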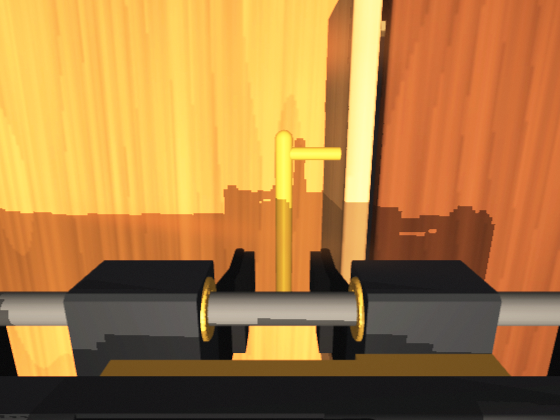

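The bar (column 284) lies midway between the fingers (242 and 322). I'll descend and pinch it.

>>> {"api": "arm_command", "payload": {"rows": [[[0, 0, 20], [0, 0, 0], -0.4], [[0, 0, 40], [0, 0, 0], -0.4], [[0, 0, 60], [0, 0, 0], -0.4], [[0, 0, 75], [0, 0, 0], -0.4], [[0, 0, 84], [0, 0, 0], -0.4], [[0, 0, 84], [0, 0, 0], -0.4], [[0, 0, 84], [0, 0, 0], -1], [[0, 0, 84], [0, 0, 0], -1], [[0, 0, 84], [0, 0, 0], -1], [[0, 0, 84], [0, 0, 0], -1], [[0, 0, 84], [0, 0, 0], -1]], "newtons": 30}}

```text
clock: 2.55
ee_pos: [0.6342, -0.055, 0.0895]
ee_rot: [2.184, 2.257, 0.002]
wrist_force: [0.7, -0.1, 4.7]
opening: 0.115
grip_force: 30.0
```

>>> {"api": "arm_command", "payload": {"rows": [[[0, -5, 0], [0, 0, 0], -1], [[0, -15, 0], [0, 0, 0], -1], [[0, -26, 0], [0, 0, 0], -1], [[0, -37, 0], [0, 0, 0], -1], [[0, -48, 0], [0, 0, 0], -1], [[0, -59, 0], [0, 0, 0], -1], [[0, -70, 0], [0, 0, 0], -1], [[0, -81, 0], [0, 0, 0], -1], [[0, -92, 0], [0, 0, 0], -1], [[0, -103, 0], [0, 0, 0], -1], [[0, -114, 0], [0, 0, 0], -1], [[0, -125, 0], [0, 0, 0], -1], [[0, -136, 0], [0, 0, 0], -1], [[0, -147, 0], [0, 0, 0], -1], [[0, -157, 0], [0, 0, 0], -1], [[0, -165, 0], [0, 0, 0], -1], [[0, -172, 0], [0, 0, 0], -1], [[0, -177, 0], [0, 0, 0], -1], [[0, -180, 0], [0, 0, 0], -1], [[0, -180, 0], [0, 0, 0], -1]]}}

```text
clock: 4.55
ee_pos: [0.4547, -0.0609, 0.0894]
ee_rot: [2.182, 2.256, 0.004]
wrist_force: [5.2, -0.8, 3.2]
opening: 0.111
grip_force: 30.0
```

>>> {"api": "arm_command", "payload": {"rows": [[[0, 0, 0], [0, 0, 0], -0.5], [[0, 0, 0], [0, 0, 0], -0.45], [[0, 0, 0], [0, 0, 0], -0.45], [[0, 0, 0], [0, 0, 0], -0.45], [[0, 0, -15], [0, 0, 0], -0.45], [[0, 0, -40], [0, 0, 0], -0.45], [[0, 0, -80], [0, 0, 0], -0.45], [[0, 0, -120], [0, 0, 0], 0.8], [[0, 0, -150], [0, 0, 0], 0.8], [[0, 0, -150], [0, 0, 0], 0.8]]}}

```text
clock: 5.55
ee_pos: [0.4553, -0.061, 0.2425]
ee_rot: [2.181, 2.254, 0.007]
wrist_force: [0.4, -0.2, -0.3]
opening: 0.463
grip_force: 0.0
```

```bash
python3 - <<'E'
from h import *
s=arm.sense(); print(s['ee_pos'],s['opening'])
L=[]
for n in ('scene','side','wrist'):
    im,P,c=snap(n); L.append(im)
    m=(abs(P[...,2]-.116)<.004)&(im.min(2)>90)&(P[...,0]>.4)&(P[...,0]<.75)
    q=P[m]; print(n,len(q), q.min(0) if len(q) else '',q.max(0) if len(q) else '')
cv2.imwrite('pics/b.png',cv2.resize(np.vstack([np.hstack(L[:2]),np.hstack([L[2],L[2]*0])])[:,:,::-1],None,fx=.7,fy=.7))
E
```

```text
[ 0.45532775 -0.06102914  0.2425469 ] 0.4626782386893085
scene 180 [ 0.54039697 -0.00103786  0.11237115] [0.58869902 0.04548085 0.11999773]
side 135 [ 0.52840013 -1.99578189  0.11205158] [0.65837301 0.04516944 0.11996485]
wrist 3079 [ 0.5396271  -0.00367234  0.11200037] [0.58814118 0.04393609 0.1182094 ]
```

View pics/b.png

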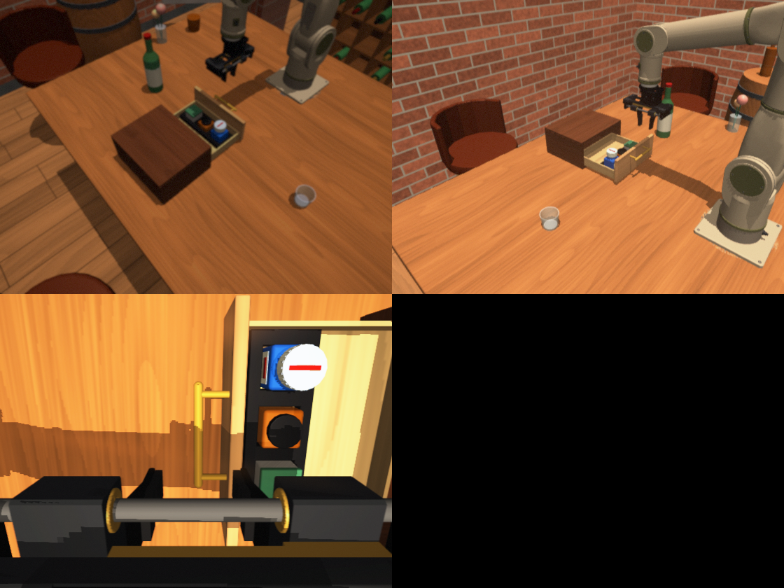

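The cap (red bar along x) is in the +y socket, at about (304,367) in the mosaic's wrist view. Its centre is near (0.564, 0.021), which matches the caddy geometry. The drawer is open, with the jar and tin beside the cap. Next I'll move above the cap and check the centring.

>>> {"api": "arm_command", "payload": {"rows": [[[20, 25, 0], [0, 0, 0], 0.5], [[40, 55, 0], [0, 0, 0], 0.5], [[60, 85, 0], [0, 0, 0], 0.5], [[78, 111, 0], [0, 0, 0], 0.5], [[78, 111, 0], [0, 0, 0], 0.5], [[78, 111, 20], [0, 0, 0], 0.5], [[78, 111, 40], [0, 0, 0], 0.5], [[78, 111, 60], [0, 0, 0], 0.5], [[78, 111, 60], [0, 0, 0], 0.5], [[78, 111, 60], [0, 0, 0], 0.5]]}}

```text
clock: 6.7
ee_pos: [0.5613, 0.0204, 0.1781]
ee_rot: [-2.184, -2.257, 0.002]
wrist_force: [0.5, -0.2, 0.6]
opening: 0.754
grip_force: 0.0
```

```bash
python3 - <<'E'
from h import *
s=arm.sense(); print(s['ee_pos'],s['ee_rot'],s['opening'],s['joint_positions'])
for n in ('scene','side','wrist'):
    im,P,c=snap(n,'c_'+n)
    m=((im.min(2)>110)&(abs(P[...,2]-.116)<.006)&(abs(P[...,0]-.564)<.03)&(abs(P[...,1]-.021)<.03)).astype(np.uint8)
    ct=max(cv2.findContours(m,0,1)[0],key=len)
    q=np.array([ray(c,*p[0],.116)[:2] for p in ct])*1000
    print(n,cv2.minEnclosingCircle(q.astype(np.float32)),np.percentile(q,[2,98],axis=0).mean(0))
    r=P[m>0]; print(np.median(r[:,2]),(r.min(0)+r.max(0))/2)
E
```

```text
[0.56133007 0.02037403 0.17808764] [-2.18401200e+00 -2.25665318e+00  2.12540583e-03] 0.7535167670808046 [-0.00789754  0.22866385 -0.12659534  1.68635911  0.03030643  1.23025602
 -0.10869366]
scene ((563.3199462890625, 33.819908142089844), 16.54385757446289) [562.99838226  37.69102185]
0.11685945169577872 [0.56324144 0.03736117 0.11637537]
side ((560.673095703125, 23.204729080200195), 26.104293823242188) [560.40428206  23.48141641]
0.11449017107070025 [0.56342905 0.02030926 0.11412062]
wrist ((564.2435913085938, 21.4423885345459), 24.38197135925293) [564.72373302  21.30758324]
0.1154582542930758 [0.56464849 0.02067187 0.11379928]
```

View pics/c_wrist.png

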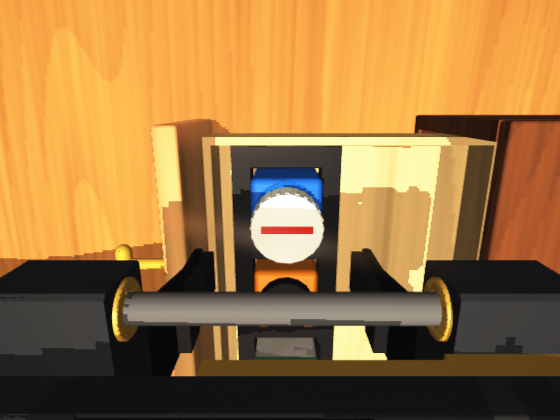

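The cap is at about (287,225), centred between the fingers (columns 200 and 370). I'll correct by 2.5 mm and descend around it.

>>> {"api": "arm_command", "payload": {"rows": [[[1, 2.5, 20], [0, 0, 0], 0.5], [[1, 2.5, 40], [0, 0, 0], 0.5], [[1, 2.5, 60], [0, 0, 0], 0.5], [[1, 2.5, 74], [0, 0, 0], 0.5], [[1, 2.5, 82], [0, 0, 0], 0.5], [[1, 2.5, 82], [0, 0, 0], 0.5], [[1, 2.5, 82], [0, 0, 0], 0.5], [[1, 2.5, 82], [0, 0, 0], 0.5]]}}

```text
clock: 7.65
ee_pos: [0.5651, 0.0218, 0.0976]
ee_rot: [2.184, 2.257, 0.002]
wrist_force: [-0.3, 0.8, -0.4]
opening: 0.752
grip_force: 0.0
```

>>> {"api": "arm_command", "payload": {"rows": [[[-0.5, -0.7, 2.5], [0, 0, 0], 0.5], [[-0.5, -0.7, 2.5], [0, 0, 0], 0.5], [[-0.5, -0.7, 2.5], [0, 0, 0], -1], [[-0.5, -0.7, 2.5], [0, 0, 0], -1], [[-0.5, -0.7, 2.5], [0, 0, 0], -1], [[-0.5, -0.7, 2.5], [0, 0, 0], -1], [[-0.5, -0.7, 2.5], [0, 0, 0], -1], [[-0.5, -0.7, 2.5], [0, 0, 0], -1], [[-0.5, -0.7, 2.5], [0, 0, 0], -1]], "newtons": 45}}

```text
clock: 8.55
ee_pos: [0.5641, 0.0213, 0.0943]
ee_rot: [2.184, 2.257, 0.001]
wrist_force: [2.3, -0.2, 0.6]
opening: 0.537
grip_force: 46.7
```

>>> {"api": "arm_command", "payload": {"rows": [[[0, 0, 1.5], [0, 0, 0], -1], [[0, 0, 3], [0, 0, 0], -1], [[0, 0, 4.5], [0, 0, 0], -1], [[0, 0, 5.5], [0, 0, 0], -1], [[0, 0, 5.5], [0, 0, 0], -1], [[0, 0, 5.5], [0, 0, 0], -1]]}}

```text
clock: 9.15
ee_pos: [0.5653, 0.0213, 0.0901]
ee_rot: [2.183, 2.256, 0.004]
wrist_force: [2.8, 0.2, 9.6]
opening: 0.533
grip_force: 46.8
```

>>> {"api": "arm_command", "payload": {"rows": [[[0, 0, 1.5], [0, 0, 0], -1], [[0, 0, 1.5], [0, 0, 0], -1], [[0, 0, 1.5], [0, 0, -0.1], -1], [[0, 0, 1.5], [0, 0, -0.2], -1], [[0, 0, 1.5], [0, 0, -0.3], -1], [[0, 0, 1.5], [0, 0, -0.4], -1]]}}

```text
clock: 9.75
ee_pos: [0.5645, 0.0214, 0.0884]
ee_rot: [1.686, 2.649, 0.002]
wrist_force: [-2.0, -0.2, 10.7]
opening: 0.535
grip_force: 46.8
```

>>> {"api": "arm_command", "payload": {"rows": [[[0, 0, 0], [0, 0, -0.1], -1], [[0, 0, 0], [0, 0, -0.2], -1], [[0, 0, 0], [0, 0, -0.3], -1], [[0, 0, 0], [0, 0, -0.4], -1], [[0, 0, 0], [0, 0, -0.5], -1], [[0, 0, 0], [0, 0, -0.6], -1], [[0, 0, 0], [0, 0, -0.7], -1], [[0, 0, 0], [0, 0, -0.8], -1], [[0, 0, 0], [0, 0, -0.9], -1], [[0, 0, 0], [0, 0, -1.0], -1], [[0, 0, 0], [0, 0, -1.1], -1], [[0, 0, 0], [0, 0, -1.2], -1], [[0, 0, 0], [0, 0, -1.2], -1], [[0, 0, 0], [0, 0, -1.2], -1]]}}

```text
clock: 11.15
ee_pos: [0.5641, 0.0208, 0.0881]
ee_rot: [-0.097, 3.139, -0.001]
wrist_force: [-3.1, -1.3, 11.3]
opening: 0.535
grip_force: 46.8
```

```bash
python3 - <<'E'
from h import *
s=arm.sense();print(s['ee_pos'],s['moment'],s['wrist_force'])
im=snap('wrist')[0];b=snap('scene')[0]
b=cv2.resize(b[120:250,230:400],(560,420))
cv2.imwrite('pics/d.png',cv2.resize(np.hstack([im,b])[:,:,::-1],None,fx=.7,fy=.7))
E
```

```text
[0.56405659 0.02080613 0.08814982] [-0.23643188  0.482244   -0.00478966] [-3.13825892 -1.2684778  11.33067501]
```

View pics/d.png

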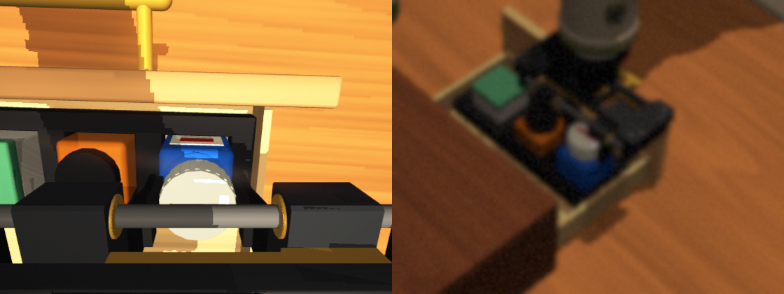

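The cap is at about (198,205). Its red bar isn't visible running up and down the picture, so it turned with the gripper and is hidden behind the rod. I'll lift gently and watch the force.

>>> {"api": "arm_command", "payload": {"rows": [[[0, 0, -2], [0, 0, 0], -1], [[0, 0, -4], [0, 0, 0], -1], [[0, 0, -6], [0, 0, 0], -1], [[0, 0, -8], [0, 0, 0], -1], [[0, 0, -10], [0, 0, 0], -1], [[0, 0, -12], [0, 0, 0], -1], [[0, 0, -14], [0, 0, 0], -1], [[0, 0, -14], [0, 0, 0], -1], [[0, 0, -14], [0, 0, 0], -1]]}}

```text
clock: 12.15
ee_pos: [0.5635, 0.0211, 0.1009]
ee_rot: [0.098, -3.14, 0.0]
wrist_force: [-0.1, -1.4, -0.6]
opening: 0.534
grip_force: 46.7
```

>>> {"api": "arm_command", "payload": {"rows": [[[0, 0, -5], [0, 0, 0], -1], [[0, 0, -12], [0, 0, 0], -1], [[0, 0, -20], [0, 0, 0], -1], [[0, 0, -30], [0, 0, 0], -1], [[0, 0, -40], [0, 0, 0], -1], [[0, 0, -50], [0, 0, 0], -1], [[0, 0, -60], [0, 0, 0], -1], [[0, 0, -70], [0, 0, 0], -1], [[0, 0, -78], [0, 0, 0], -1], [[0, 0, -84], [0, 0, 0], -1], [[0, 0, -86], [0, 0, 0], -1], [[0, 0, -86], [0, 0, 0], -1], [[0, 0, -86], [0, 0, 0], -1], [[0, 0, -86], [0, 0, 0], -1]]}}

```text
clock: 13.55
ee_pos: [0.5635, 0.0212, 0.1866]
ee_rot: [0.098, -3.139, -0.0]
wrist_force: [0.1, -1.0, -0.8]
opening: 0.54
grip_force: 46.7
```

```bash
python3 - <<'E'
from h import *
s=arm.sense();print(s['ee_pos'],s['qd'].round(3),s['wrist_force'],s['grip_force'])
im=snap('wrist')[0];b=snap('side')[0]
b=cv2.resize(b[100:290,200:450],(560,420))
cv2.imwrite('pics/e.png',cv2.resize(np.hstack([im,b])[:,:,::-1],None,fx=.7,fy=.7))
E
```

```text
[0.56353448 0.02124361 0.18660805] [ 0.002  0.001 -0.    -0.003  0.     0.     0.002] [ 0.09099125 -0.95598966 -0.76795041] 46.717670079669915
```

View pics/e.png

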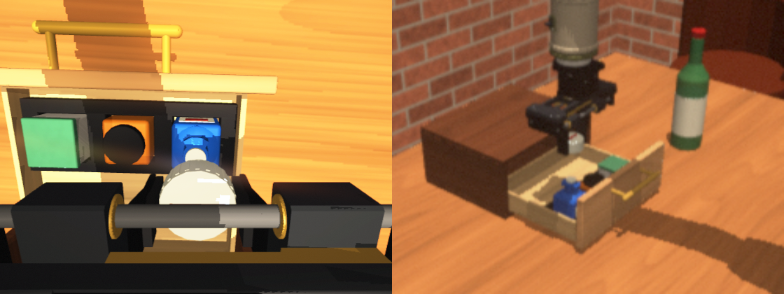

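The side view shows the cap at (572,145) in the gripper, well above the open bottle at (570,195), which stands in its socket. The drawer is open and the tin, jar and wine bottle haven't moved.

```bash
python3 -c "
from workcell import arm
print(arm.job_done())"
```

```text
the job is handed in; nothing more can be done
None
```

I opened the drawer fully, pressed, twisted and lifted off the cap, and handed the job in with it held level about 8 cm above the bottle's mouth; the hand-in returned no verdict.

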